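# Clamp a glass blank with the ratchet lever

## Robot

A 6-joint arm with a two-finger parallel gripper is mounted at the origin on the work surface. World frame = base frame: x ahead of the robot, y to its left, z up, the work surface at z = 0. Lengths are in m, angles in rad, forces in N, time in s.
With the tool pointing down it reaches from about 0.35 to 0.85 m from the base axis. Payload 8.1 kg.
Tool frame: the origin (TCP) lies on the centre line of the jaws, within the pads' length; the fingertips stand robot.tips_ahead ahead of it and the grasp point (between the pads) lies 8 mm behind it (robot.tips_ahead is the distance from the TCP to the fingertips, in m); z points along the fingers, y is the direction in which the jaws open and shut (so a half turn about z gives the same grasp; the last joint's range is limited). The gripper opens to 93 mm and grips with 3 to 60 N. Pads are 15 mm wide; open, the fingers measure 128 mm over their backs; the gripper's body (75 mm by 188 mm) begins 65 mm behind the grasp point.
Start: joints at [-1.432, 0.13, 1.488, -0, 1.523, -0.085], TCP at [0.133, -0.585, 0.23] pointing down, gripper open.
Joint ranges: [-2.96, 2.96], [-0.89, 2.26], [0.02, 2.5], [-1.34, 4.48], [0, 2.73], [-2.66, 2.66]. Speed limits (rad/s): [2.39, 2.39, 2.79, 3.14, 3.14, 3.14].

## Interface

Orientations are given as a rotation vector (axis times angle).
In Python, from plant import monitor, eyes, job, robot gives the robot as it stands.
- The arm moves only by the tool servo_tool, never from a script. Its argument "plan" is a list that holds one entry, the list of rows, each a list of 7 numbers: the closure, from -1 (fully open) to 1 (shut), so that 0 is half open, then the shift along the world's x, y, z in mm, then the turn, a rotation vector about the world's x, y, z in rad. In form: [[[hand, dx, dy, dz, ax, ay, az], ...]]. A call has 1 to 12 rows; each row shifts and turns the commanded pose from where the row before left it; what a row does not reach is not made up. A row lasts 1/10 s, in which the tool goes at most 50 mm and 8.59 degrees, less where a joint would pass 70% of its speed; a pose out of reach is approached as far as the arm can. A call with a gripper value outside its range is refused whole. The fingers move at their own pace and stop on an object; "force" is the grip in N (left out, the last holds). Time passes only in rows, so rows that do not move let the fingers close. It gives the time, the measured TCP pose, the force and the opening at its end, in the units of the state.
- monitor.read_state(): the state, without advancing time (a new reading comes with each control period).
- eyes.read_camera(name): name is "scene" or "top"; returns the picture (420x560x3 uint8, red, green, blue); there is no depth.
- eyes.camera_info(name): a dict with "mtx" (3x3 intrinsics, pixels), "R" (3x3) and "t" (3): a world point X has camera coordinates R X + t. Camera axes: x right, y down, z forward; pixel columns grow to the right and rows downward; lengths in m; the calibration is good to about 2 mm. A picture is of the moment at which its call begins. camera_info takes no time and is no camera call.
- job.close_job(): hands the job in, once; it reports no verdict.
The state is a dict: "t": time; "q": joint angles; "dq": joint speeds; "joint_torque": joint torques, N m; "tool_pos": TCP position; "orientation": TCP orientation; "force": force on the tool from outside, world axes, zero at the start; "wrist_torque": the same for the moment, N m; "opening": finger opening in m.
Only numpy, scipy, OpenCV 4.12 (cv2) and the standard library are available. Lean on these libraries where they do the work, as an engineer would, in place of code of your own. Each camera call takes 0.05 s, during which the arm holds its last target. There are 200 camera calls.

## Task

Stand the thick green glass blank on the bed of the ratchet clamp, in the middle between the blue jaw and the white stop with its 40 mm thickness along the jaw's travel, then swing the red-balled lever back and forth to bring the jaw up notch by notch until the ball resists your working stroke with about 13 N; eased off, the jaw then holds the blank with about 120 N (80 to 160 N will do). Never squeeze the glass beyond 200 N (about 20 N at the ball), don't drop the blank or shove the jaw by hand, leave the other things on the table where they are, and let go of the lever when done.

Things in the scene. Friction and masses are not known exactly. Their poses are not given: they have to be found in the camera images.
- blank_mid (a point): The green glass blank, 50 x 40 x 60 mm (its own x, y, z), about 0.3 kg, standing on the table on its 50 x 40 mm face; this point is its centre, 30 mm above its underside, z up, x along the 50 mm side. Smooth, grasp it across the 50 mm.
- blank: The same green glass blank; origin at the centre of its underside, axes as for its centre point.
- clamp: Ratchet clamp fixed on the table: white plate 140 (x) x 320 (y) mm, its top (the bed) 30 mm above the table. Origin on the table; the plate spans x -70..70, y -185..135 mm. In its axes the jaw slides to +y along x = 0, towards the white stop (60 mm wide in x, 50 mm high above the bed), whose face is bolted somewhere between y = 80 and 96 mm, different each time and not measured.
- bay (a point): Where to stand the blank: point on the bed surface (30 mm above the table) at x 0, y 50.5 mm of the clamp, between pad and stop. With the jaw back as it starts, the free gap is 59 to 75 mm along the clamp's y (from y = 21 mm on), open along x and above; the jaw pushes the blank along the bed up to the stop.
- axle (a point): The vertical axis of wheel and lever, at x 0, y -100 mm of the clamp; this point is at table height.
- jaw: Blue jaw with black rubber pad, 50 mm wide (x), 51 mm high above the bed, sliding along the clamp's +y, 12.5 mm per radian of the wheel (3.3 mm per notch); origin on the bed at x 0, y -20 mm of the clamp at the start. The pad's face is 41 mm ahead of it when free; the pad's spring of 11 N/mm has 17 mm of travel, so each notch adds up to 36 N once the blank meets the stop.
- wheel (a joint): Angle (rad) of the dark 24-tooth ratchet wheel (radius 50 mm, 36 to 50 mm above the table), 0 at the start, growing counter-clockwise from above as the jaw advances; one notch is 0.262 rad. A spring catch keeps every notch passed: when the lever is eased off, the wheel falls back to the last notch passed and no farther.
- lever (a joint): Angle (rad) of the lever about the wheel's axis: 0 pointing to the clamp's -x, positive counter-clockwise from above; hard ends at -0.8 and 0.8, which spoil the feel. Increasing it (ball towards the clamp's -y) is the working stroke that drives the wheel, after up to one notch of play; decreasing it clicks back over the teeth. A full swing makes about 5 notches. It stays where it is left.
- ball (a point): Centre of the red ball, 32 mm across, on a 14 mm post at the end of the steel lever, 130 mm from the wheel's axis, 115 mm above the table; the lever's arm below it tops out at 66 mm. Its tangential pull on the working stroke is 0.5 to 1 N of friction plus 0.096 N per newton of clamping force (100 N: 10 N; 140 N: 14 N), growing about 13 N per rad of lever once the blank is pinched; held still, 1 to 2 N less may be felt.
- amber_mid (a point): An amber glass blank, same size as the green one, not wanted: 50 x 40 x 60 mm (its own x, y, z), about 0.3 kg, standing on the table on its 50 x 40 mm face; this point is its centre, 30 mm above its underside, z up, x along the 50 mm side.
- setblock_mid (a point): A bare aluminium setting block, not wanted: 50 x 40 x 60 mm (its own x, y, z), about 0.3 kg, standing on the table on its 50 x 40 mm face; this point is its centre, 30 mm above its underside, z up, x along the 50 mm side.
- cupwheel: Brown grinding cup wheel, 72 mm across, 46 mm high; origin under its centre.
- sucker: Black suction lifter, 68 mm across, 76 mm high; origin under its centre.
- bottle: White closed bottle, 64 mm across, 170 mm high; origin under its centre.
- driver: Screwdriver lying on the table; origin under its middle.
- wrench: Wrench lying on the table; origin under its middle.
Mind the look-alikes: they are no part of the job. What is shaped like the blank but yellow is not meant.

How it is judged:
On the way, in this order (a step that is already met when the one before it is completed fails the run):
1. the green blank stands upright on the bed between jaw and stop, let go (x of blank_mid in the frame of clamp between -0.015 and 0.015 m and y of blank_mid in the frame of clamp between 0.03 and 0.09 m and z of blank_mid in the frame of clamp between 0.053 and 0.068 m and angle between blank_mid's own z axis and vertical below 0.08 rad and contact force between the fingers and blank below 0.1 N), for 0.2 s.
2. the jaw holds the blank with more than 80 N (contact force between jaw and blank above 80 N), for 0.3 s.
At the end, for the whole second after the job is handed in: The green blank stands upright (within 0.08 rad) on the clamp's bed, its centre within 15 mm of the jaw's centre line, held between jaw and stop with 80 to 160 N, everything at rest (x of blank_mid in the frame of clamp between -0.015 and 0.015 m and y of blank_mid in the frame of clamp between 0.03 and 0.09 m and z of blank_mid in the frame of clamp between 0.053 and 0.068 m and angle between blank_mid's own z axis and vertical below 0.08 rad and contact force between jaw and blank between 80 and 160 N and linear speed of blank below 0.02 m/s and velocity of joint wheel below 0.1 rad/s); the robot touches nothing.
It fails at once if the glass is squeezed with more than 200 N (contact force between jaw and blank above 200 N).
It fails at once if the jaw is shoved by the fingers (more than 15 N) (contact force between the fingers and jaw above 15 N).
It fails at once if the blank is dropped (moving faster than 0.6 m/s with no finger on it) (linear speed of blank above 0.6 m/s and contact force between the fingers and blank below 0.1 N).
It fails at once if another thing on the table is moved by more than 40 mm (distance of any of amber_mid, setblock_mid, cupwheel, sucker, bottle, driver, wrench from where it was at the start of the episode above 0.04 m).
It also fails if it takes over 72 s, if anything falls off the work surface, if the arm or the gripper's body presses on something with over 40 N, if the wrist force passes 120 N, or if a joint passes its speed limit or range.

## Working session

There is one attempt and no reset: what is moved stays moved. The work goes in short steps, Python scripts to look and compute and a tool call to move; the robot and the scene stay as the last step left them, time stands still between calls to the robot, and variables do not carry over. Pictures are saved under pics/ and viewed, about 8 in all and at most 12, crops included, and the job is handed in when it is done.

Besides the shell and the picture viewer there is one more tool, called after "Request:" by a JSON object that holds its "op" and its "data", one argument or row to a line. servo_tool: Moves the arm, as the interface text tells. Its arguments: {"type":"object","properties":{"plan":{"type":"array"},"force":{"type":"number"}},"required":["plan"]}

```bash
mkdir -p pics
python3 - <<'E'
from plant import monitor, eyes, robot
import cv2, numpy as np
for n in("scene","top"):
    im=eyes.read_camera(n); cv2.imwrite(f"pics/{n}0.png",im[:,:,::-1])
    c=eyes.camera_info(n); print(n,c)
s=monitor.read_state();print(s,robot.tips_ahead)
a=cv2.imread("pics/scene0.png")
E
```

```text
scene {'mtx': array([[498.71643973,   0.        , 278.01737657],
       [  0.        , 498.71643973, 207.67917094],
       [  0.        ,   0.        ,   1.        ]]), 'R': array([[-0.37970479,  0.92502907, -0.01206209],
       [ 0.77115809,  0.30928786, -0.55646763],
       [-0.51101807, -0.2205952 , -0.83078173]]), 't': array([ 0.24427087, -0.37228389,  1.55382555])}
top {'mtx': array([[440.64152631,   0.        , 280.57009181],
       [  0.        , 440.64152631, 218.39518601],
       [  0.        ,   0.        ,   1.        ]]), 'R': array([[ 0.00878153, -0.99981861, -0.01690038],
       [-0.99630639, -0.00730445, -0.08555826],
       [ 0.0854193 ,  0.01758929, -0.99618982]]), 't': array([-0.02064181,  0.61256801,  1.1542615 ])}
{'t': 0.1, 'q': array([-1.43238416e+00,  1.31082333e-01,  1.48917017e+00,  3.18704480e-05,
        1.52297693e+00, -8.54280509e-02]), 'dq': array([-0.00078536, -0.0018899 , -0.00265949, -0.00101955,  0.00036725,
       -0.00088484]), 'joint_torque': array([ 2.67557280e-04, -5.61340570e+01, -4.93094766e+01,  7.68810301e-02,
        2.90262583e-02, -5.74818000e-05]), 'tool_pos': array([ 0.13313484, -0.58454403,  0.22869441]), 'orientation': array([-3.12031068e+00, -3.50688550e-01,  1.81098153e-05]), 'force': array([0.93885853, 0.17099309, 0.02820579]), 'wrist_torque': array([-0.01242619, -0.01204481, -0.02230909]), 'opening': 0.09258553977473608} 0.011
```

View pics/top0.png

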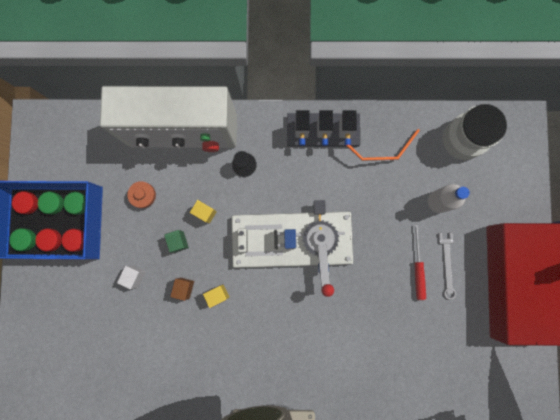

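View pics/scene0.png

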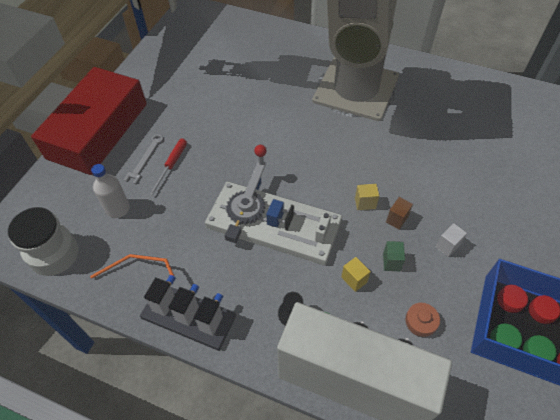

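Top view: the clamp plate spans (232,217)-(353,267), the stop is on the left and the lever ball is at (328,290).

What could be taken for the green blank:
- green block at top (176,241) / scene (395,256)
- yellow blocks at top (202,211) and (215,297)
- brown block at top (181,290)
- pale block at top (128,278)
- green jars in the blue box at top (50,202)

I choose the green block at (176,241).

```bash
cat > h.py <<'E'
import cv2, numpy as np
from plant import eyes
C={n:eyes.camera_info(n) for n in("scene","top")}
def ray(n,p,z):
    c=C[n];d=c["R"].T@np.linalg.solve(c["mtx"],[p[0],p[1],1.]);o=-c["R"].T@c["t"]
    return o+d*(z-o[2])/d[2]
def proj(n,X):
    c=C[n];v=c["mtx"]@(c["R"]@np.asarray(X,float)+c["t"]);return v[:2]/v[2]
E
python3 - <<'E'
from h import *
t=cv2.imread("pics/top0.png");s=cv2.imread("pics/scene0.png")
cr=[(t,225,205,140,100),(t,150,215,70,100),(s,195,135,160,130),(s,370,230,60,55)]
sz=[(560,400),(210,300),(370,300),(210,193)]
out=np.zeros((600,800,3),np.uint8)
# layout
a=cv2.resize(t[205:305,225:365],(560,400),interpolation=cv2.INTER_CUBIC);out[:400,:560]=a
b=cv2.resize(t[220:260,156:196],(240,240),interpolation=cv2.INTER_CUBIC);out[:240,560:]=b
b=cv2.resize(s[236:276,375:415],(240,240),interpolation=cv2.INTER_CUBIC);out[245:485,560:]=b
cv2.imwrite("pics/c1.png",out[:490])
for n,i in(("top",t),("scene",s)):
    h=cv2.cvtColor(i,cv2.COLOR_BGR2HSV)
    m=cv2.inRange(h,(60,90,20),(90,255,255))
    k,l,st,ce=cv2.connectedComponentsWithStats(m)
    for j in range(1,k):
        if st[j,4]>100 : print(n,"g",st[j],ce[j].round(1))
    m=cv2.inRange(h,(0,150,60),(8,255,255))|cv2.inRange(h,(172,150,60),(180,255,255))
    k,l,st,ce=cv2.connectedComponentsWithStats(m)
    for j in range(1,k):
        if 40<st[j,4]<900 : print(n,"r",st[j],ce[j].round(1),ray(n,ce[j],.115).round(4))
E
```

```text
top g [   0    0  246   40 9813] [122.4  19.5]
top g [ 311    0  249   41 9946] [435.1  19.5]
top g [ 39 191  46  24 905] [ 61.5 202.5]
top g [  9 228  26  24 499] [ 22.  239.3]
top g [166 232  18  19 202] [174.3 241.2]
top r [208 145  11   5  45] [213.2 146.9] [0.7844 0.1538 0.115 ]
top r [ 12 191  26  23 488] [ 24.3 202.3] [0.641  0.6261 0.115 ]
top r [ 36 228  47  24 898] [ 59.2 239.6] [0.5481 0.5328 0.115 ]
top r [416 263  10  36 251] [420.5 281.2] [ 0.4543 -0.3591  0.115 ]
top r [324 285   9  11  82] [327.9 289.8] [ 0.4311 -0.1343  0.115 ]
scene g [491 323  31  26 517] [507.7 335. ]
scene g [523 335  34  26 586] [540.4 347. ]
scene g [  0 407  27  13 132] [  9.8 414.8]
scene r [165 139  20  28 162] [174.8 152.2] [ 0.5168 -0.3342  0.115 ]
scene r [255 145  11  10  68] [259.1 149.3] [ 0.4287 -0.1387  0.115 ]
scene r [499 285  29  27 539] [513.7 298. ] [0.603  0.5145 0.115 ]
scene r [529 296  31  27 655] [544.2 308.9] [0.6041 0.5754 0.115 ]
```

View pics/c1.png

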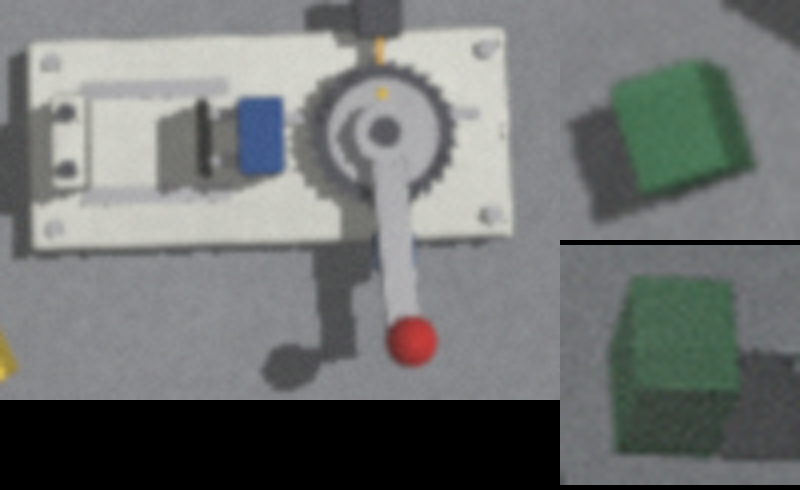

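Run:
```python
from h import *
# plate corners
P=np.array([ray("top",((u+.5)/4-.5+225,(v+.5)/4-.5+205),.03) for u,v in[(30,44),(505,28),(512,236),(34,249)]])
print(P.round(4)); c=P.mean(0)
print("sides",[np.linalg.norm(P[i]-P[(i+1)%4]).round(4) for i in range(4)])
ydir=(P[0]+P[3]-P[1]-P[2])[:2];ydir/=np.linalg.norm(ydir); xd=np.array([ydir[1],-ydir[0]])
xe=(P[0]+P[1]-P[2]-P[3])[:2];xe/=np.linalg.norm(xe)
yaw=np.arctan2(-ydir[0],ydir[1]);print("yaw",yaw,np.arctan2(xe[1],xe[0]))
org=c[:2]+.025*ydir
f=lambda x,y:org+x*xd+y*ydir
print("origin",org,"bay",f(0,.0505),"axle",f(0,-.1))
# check: reproject in scene
for x,y in[(-.07,-.185),(.07,-.185),(.07,.135),(-.07,.135)]: print(proj("scene",[*f(x,y),.03]).round(1),end=" ")
for n,z in(("top",.115),): print("ball cl",)
for n,p in(("top",(327.9,289.8)),("scene",(259.1+.3,149.3+1))):
    b=ray(n,p,.115)[:2]-f(0,-.1);print(n,"ball r",np.linalg.norm(b),"lever ang",np.arctan2(b@-ydir,b@-xd))
for n,(x0,y0,x1,y1) in(("top",(160,222,196,260)),("scene",(378,236,410,276))):
    im=cv2.imread(f"pics/{n}0.png");h=cv2.resize(cv2.cvtColor(im,cv2.COLOR_BGR2HSV)[y0:y1,x0:x1],None,fx=4,fy=4,interpolation=cv2.INTER_LINEAR)
    m=cv2.inRange(h,(50,70,20),(95,255,255))
    v=h[:,:,2][m>0];th,_=cv2.threshold(v,0,255,cv2.THRESH_OTSU);print(n,"otsu",th,np.percentile(v,[5,25,50,75,95]))
    tm=cv2.morphologyEx(((m>0)&(h[:,:,2]>th)).astype(np.uint8),cv2.MORPH_OPEN,np.ones((7,7)))
    cs,_=cv2.findContours(tm,cv2.RETR_EXTERNAL,cv2.CHAIN_APPROX_NONE);k=max(cs,key=cv2.contourArea)[:,0]
    W=np.array([ray(n,((u+.5)/4-.5+x0,(w+.5)/4-.5+y0),.06)[:2] for u,w in k]).astype(np.float32)
    print(cv2.minAreaRect(W*1000))
```

```text
[[ 0.6189  0.114   0.03  ]
 [ 0.6319 -0.2031  0.03  ]
 [ 0.494  -0.207   0.03  ]
 [ 0.4825  0.1088  0.03  ]]
sides [np.float64(0.3173), np.float64(0.138), np.float64(0.316), np.float64(0.1364)]
yaw 0.03858365504416404 0.03309046004312885
origin [ 0.55584652 -0.02184756] bay [0.55389853 0.02861485] axle [ 0.55970393 -0.12177313]
[226.4 180. ] [204.2 222. ] [326.5 260.4] [342.8 214. ] ball cl
top ball r 0.12906905688711873 lever ang 0.057857276824182964
scene ball r 0.1291878388684433 lever ang 0.07697431660680303
top otsu 101.0 [ 85. 104. 113. 116. 119.]
((549.8283081054688, 261.03375244140625), (46.4713249206543, 38.85986328125), 17.97279930114746)
scene otsu 99.0 [ 96.  98. 100. 102. 104.]
((535.9603881835938, 258.038330078125), (15.65649700164795, 12.254857063293457), 14.96650505065918)
```

The crop confirms the upright green block at top (174,241), blank centre about (0.550, 0.261) and yaw about 18°. The clamp origin is about (0.556, -0.022) with yaw 0.036. Moving over the blank now.

Request:
{"op": "servo_tool", "data": {
  "plan": [
    [[-1,37,31,5,0,0,0.08],[-1,37,31,5,0,0,0.08],[-1,37,31,5,0,0,0.08],[-1,37,31,5,0,0,0.08],[-1,37,31,5,0,0,0.08],[-1,37,31,5,0,0,0.08],[-1,37,31,5,0,0,0.08],[-1,37,31,5,0,0,0.08],[-1,9,46,0,0,0,0.08],[-1,9,46,0,0,0,0.08],[-1,9,46,0,0,0,0.08],[-1,9,46,0,0,0,0.08]]
  ],
  "force": 25
}}

```text
t: 1.3
tool_pos: [0.465, -0.1511, 0.2692]
orientation: [-2.604, -1.757, 0.001]
force: [0.5, -1.1, -0.9]
opening: 0.0929
```

Request:
{"op": "servo_tool", "data": {
  "plan": [
    [[-1,9,46,0,0,0,0.08],[-1,9,46,0,0,0,0.08],[-1,9,46,0,0,0,0.08],[-1,9,46,0,0,0,0.08],[-1,9,46,0,0,0,0.08],[-1,9,46,0,0,0,0.08],[-1,9,46,-30,0,0,0.08],[-1,9,46,-30,0,0,0.08],[-1,13,46,-40,0,0,0.061],[-1,0,0,0,0,0,0],[-1,0,0,0,0,0,0]]
  ]
}}

```text
t: 2.4
tool_pos: [0.5445, 0.2428, 0.1816]
orientation: [-1.844, -2.541, 0.006]
force: [-0.1, 0.2, 0.7]
opening: 0.093
```

Run:
```python
from h import *
from plant import monitor
from scipy.spatial.transform import Rotation as R
s=monitor.read_state();print(s["t"],s["tool_pos"],s["force"],R.from_rotvec(s["orientation"]).as_matrix().round(3),s["q"].round(2))
i=eyes.read_camera("scene")[:,:,::-1];cv2.imwrite("pics/s2.png",cv2.resize(i[180:300,320:480],(800,600),interpolation=cv2.INTER_CUBIC))
```

```text
2.4 [0.54454635 0.24281714 0.18161068] [-0.05289004  0.16559136  0.73875239] [[-0.31   0.951 -0.004]
 [ 0.951  0.31  -0.002]
 [-0.    -0.004 -1.   ]] [ 0.33  0.15  1.55 -0.    1.44  0.02]
```

View pics/s2.png

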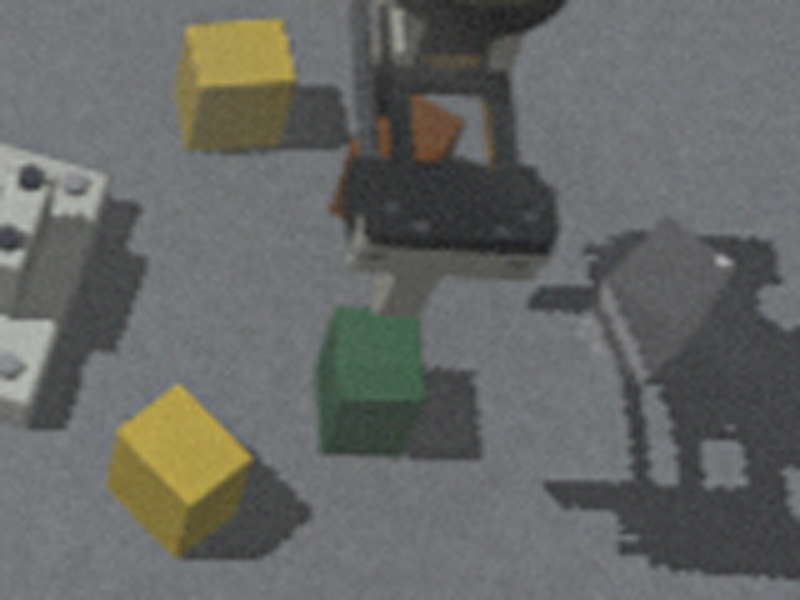

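The green block stands alone in the crop at (372,380), top face centre near (377,356). Cross-checking its position from that.

Run:
```python
from h import *
for u,v in[(337,308),(420,313),(424,403),(332,398),(377,356)]: print(ray("scene",(320+u/5-.4,180+v/5-.4),.06).round(4))
for u,v in[(320,452),(408,456)]: print("bot",ray("scene",(320+u/5-.4,180+v/5-.4),0).round(4))
c,s=np.cos(.314),np.sin(.314)
for a,b in[(-25,-20),(25,-20),(25,20),(-25,20)]: 
  p=[.5498+(a*c-b*s)/1e3,.261+(a*s+b*c)/1e3]
  for z in(0,.06): print((a,b,z),((proj("scene",[*p,z])+.4-[320,180])*5).round(0),end=" ")
```

```text
[0.5347 0.2347 0.06  ]
[0.5227 0.2717 0.06  ]
[0.5687 0.2853 0.06  ]
[0.582  0.2454 0.06  ]
[0.5528 0.2589 0.06  ]
bot [0.5781 0.2487 0.    ]
bot [0.5643 0.2885 0.    ]
(-25, -20, 0) [317. 365.] (-25, -20, 0.06) [337. 303.] (25, -20, 0) [321. 456.] (25, -20, 0.06) [342. 397.] (25, 20, 0) [405. 461.] (25, 20, 0.06) [430. 402.] (-25, 20, 0) [399. 369.] (-25, 20, 0.06) [423. 308.]
```

Request:
{"op": "servo_tool", "data": {
  "plan": [
    [[-1,6.5,17.5,-30,0,0,0],[-1,0,0,-20,0,0,0],[-1,0,0,-40,0,0,0],[-1,0,0,-35,0,0,0],[-1,0,0,-25,0,0,0],[-1,0,0,0,0,0,0],[0.3,0,0,0,0,0,0],[1,0,0,0,0,0,0],[1,0,0,0,0,0,0],[1,0,0,0,0,0,0],[1,0,0,0,0,0,0],[1,0,0,0,0,0,0]]
  ],
  "force": 25
}}

```text
t: 3.65
tool_pos: [0.5521, 0.2601, 0.0339]
orientation: [-1.846, -2.541, 0.0]
force: [1.2, 0.7, 10.5]
opening: 0.0499
```

Request:
{"op": "servo_tool", "data": {
  "plan": [
    [[1,0,0,15,0,0,0],[1,0,0,35,0,0,0],[1,0,0,40,0,0,0],[1,0,-20,25,0,0,0],[1,0,-35,0,0,0,-0.07],[1,0,-40,0,0,0,-0.07],[1,1,-40,0,0,0,-0.07],[1,1,-40,0,0,0,-0.07],[1,0,-36,0,0,0,0],[1,0,-20,0,0,0,0],[1,0,0,0,0,0,0],[1,0,0,0,0,0,0]]
  ]
}}

```text
t: 4.85
tool_pos: [0.5542, 0.0289, 0.1491]
orientation: [-2.185, -2.257, -0.001]
force: [-0.1, -0.1, -2.4]
opening: 0.0501
```

Run:
```python
from h import *
from plant import monitor
from scipy.spatial.transform import Rotation as R
s=monitor.read_state();print(s["t"],s["tool_pos"],s["force"],R.from_rotvec(s["orientation"]).as_matrix().round(3)[:,1],s["opening"])
a=eyes.read_camera("scene")[:,:,::-1];b=eyes.read_camera("top")[:,:,::-1]
cv2.imwrite("pics/s3.png",np.hstack([cv2.resize(a[130:280,200:350],(400,400),interpolation=2),cv2.resize(b[190:310,225:345],(400,400),interpolation=2)]))
```

```text
4.85 [0.55424341 0.02891648 0.14910599] [-0.0955071  -0.13315074 -2.4098408 ] [0.999 0.033 0.   ] 0.050097997372094326
```

View pics/s3.png

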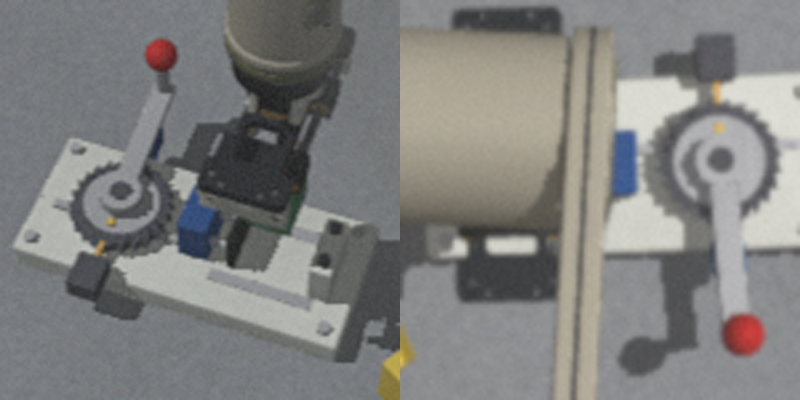

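The scene half shows the blank held in the fingers around (270,190), just right of the blue jaw and clear of the stop. Lowering.

Request:
{"op": "servo_tool", "data": {
  "plan": [
    [[1,0,0,-25,0,0,0],[1,0,0,-30,0,0,0],[1,0,0,-15,0,0,0],[1,0,0,-8,0,0,0],[1,0,0,-3,0,0,0],[1,0,0,0,0,0,0],[1,0,0,-1.5,0,0,0],[1,0,0,0,0,0,0],[1,0,0,0,0,0,0]]
  ]
}}

```text
t: 5.85
tool_pos: [0.5548, 0.0289, 0.0669]
orientation: [2.183, 2.258, 0.001]
force: [0.3, -0.2, -2.8]
opening: 0.0498
```

Request:
{"op": "servo_tool", "data": {
  "plan": [
    [[1,0,0,-1.5,0,0,0],[1,0,0,0,0,0,0],[1,0,0,-1,0,0,0],[1,0,0,0,0,0,0],[1,0,0,0,0,0,0]]
  ]
}}

```text
t: 6.35
tool_pos: [0.5545, 0.029, 0.0639]
orientation: [2.183, 2.259, 0.0]
force: [-0.7, -0.4, 1.2]
opening: 0.0501
```

Request:
{"op": "servo_tool", "data": {
  "plan": [
    [[0,0,0,0,0,0,0],[-0.5,0,0,0,0,0,0],[-1,0,0,0,0,0,0],[-1,0,0,0,0,0,0],[-1,0,0,0,0,0,0],[-1,0,0,15,0,0,0],[-1,0,0,35,0,0,0],[-1,0,0,45,0,0,0],[-1,0,0,45,0,0,0],[-1,0,0,20,0,0,0]]
  ]
}}

```text
t: 7.35
tool_pos: [0.5564, 0.029, 0.2305]
orientation: [2.179, 2.255, 0.008]
force: [0.3, 1.0, -0.4]
opening: 0.0931
```

Request:
{"op": "servo_tool", "data": {
  "plan": [
    [[-1,-11.5,-15,0,0,0,-0.136],[-1,-11.5,-15,0,0,0,-0.136],[-1,-11.5,-15,0,0,0,-0.136],[-1,-11.5,-15,0,0,0,-0.136],[-1,-11.5,-15,0,0,0,-0.136],[-1,-11.5,-15,0,0,0,-0.136],[-1,-11.5,-15,0,0,0,-0.136],[-1,-11.5,-15,0,0,0,-0.136],[-1,-11.5,-15,0,0,0,-0.136],[-1,-11.5,-15,0,0,0,-0.136],[-1,-11.5,-15,0,0,0,-0.136],[-1,0,0,0,0,0,0]]
  ]
}}

```text
t: 8.55
tool_pos: [0.4271, -0.1373, 0.2249]
orientation: [3.136, 0.163, 0.002]
force: [0.8, 1.2, 0.3]
opening: 0.0928
```

Run:
```python
from h import *
from plant import monitor
from scipy.spatial.transform import Rotation as R
s=monitor.read_state();print(s["t"],s["tool_pos"],s["force"],R.from_rotvec(s["orientation"]).as_matrix().round(3)[:,1:],s["q"].round(2))
a=eyes.read_camera("scene")[:,:,::-1];b=eyes.read_camera("top")[:,:,::-1]
cv2.imwrite("pics/s4.png",np.hstack([cv2.resize(a[130:280,200:350],(400,400),interpolation=2),cv2.resize(b[190:310,225:345],(400,400),interpolation=2)]))
```

```text
8.55 [ 0.42708039 -0.13733293  0.2249086 ] [0.84934494 1.22713964 0.31629545] [[ 0.104  0.001]
 [-0.995 -0.001]
 [ 0.001 -1.   ]] [-0.43 -0.29  1.9  -0.    1.54  1.04]
```

View pics/s4.png

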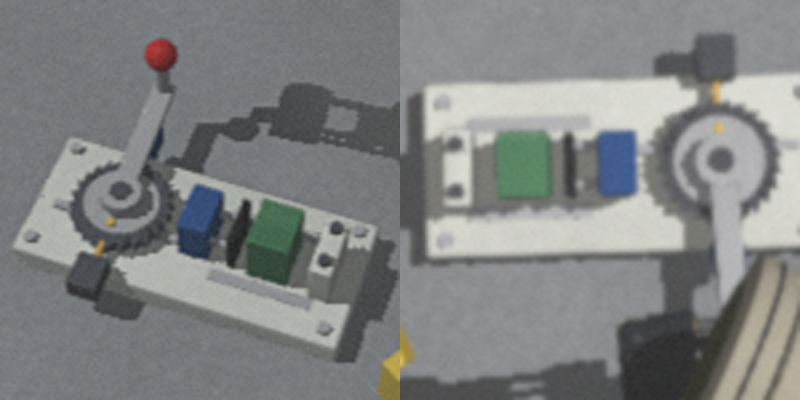

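Both halves show the blank upright and square between pad and stop (top half (523,163)), let go. Now down onto the ball.

Request:
{"op": "servo_tool", "data": {
  "plan": [
    [[-1,3,1.5,-35,0,0,0],[-1,0,0,-40,0,0,0],[-1,0,0,-30,0,0,0],[-1,0,0,-13,0,0,0],[-1,0,0,0,0,0,0],[0,0,0,0,0,0,0],[0.2,0,0,0,0,0,0],[0.4,0,0,0,0,0,0],[1,0,0,0,0,0,0],[1,0,0,0,0,0,0],[1,0,0,0,0,0,0]]
  ],
  "force": 30
}}

```text
t: 9.75
tool_pos: [0.4309, -0.1345, 0.1059]
orientation: [3.137, 0.171, 0.001]
force: [-0.3, -0.0, 0.1]
opening: 0.0497
```

```bash
cat > st.py <<'E'
from h import *
from plant import monitor
from scipy.spatial.transform import Rotation as R
AX=np.array([.5597,-.1218]); Y=.036
s=monitor.read_state();p=s["tool_pos"];b=p[:2]-AX
th=np.arctan2(-b[1],-b[0])-Y; a=Y+th
tan=np.array([np.sin(a),-np.cos(a)]);rad=np.array([-np.cos(a),-np.sin(a)])
m=R.from_rotvec(s["orientation"]).as_matrix()[:,1];psi=np.arctan2(m[1],m[0])+np.pi/2-Y
f=s["force"]
print(f"t {s['t']:.2f} pos {p.round(4)} r {np.linalg.norm(b):.4f} th {th:.3f} tooltheta {psi:.3f} Fres(tan) {-f[:2]@tan:.2f} Frad {f[:2]@rad:.2f} Fz {f[2]:.2f} open {s['opening']:.4f}")
E
python3 st.py
```

```text
t 9.75 pos [ 0.4309 -0.1345  0.1059] r 0.1294 th 0.063 tooltheta 0.073 Fres(tan) -0.00 Frad 0.33 Fz 0.09 open 0.0497
```

Request:
{"op": "servo_tool", "data": {
  "plan": [
    [[1,0,0,0,0,0,0],[1,0,0,0,0,0,0],[1,0,0,0,0,0,0],[1,0,0,0,0,0,0]]
  ]
}}

```text
t: 10.15
tool_pos: [0.4307, -0.1344, 0.1056]
orientation: [-3.137, -0.171, 0.0]
force: [-1.3, -0.3, 0.8]
opening: 0.0306
```

```bash
python3 st.py
```

```text
t 10.15 pos [ 0.4307 -0.1344  0.1056] r 0.1297 th 0.061 tooltheta 0.073 Fres(tan) -0.22 Frad 1.28 Fz 0.82 open 0.0306
```

```bash
cat > arc.py <<'E'
# rows for an arc about the axle from lever angle a to b in n rows
import sys,numpy as np
a,b,n=float(sys.argv[1]),float(sys.argv[2]),int(sys.argv[3])
t=np.linspace(a,b,n+1)+.036;P=np.c_[-130*np.cos(t),-130*np.sin(t)]
P=(P-P[0]).round(1);d=np.diff(P,axis=0).round(1)
print([[1,float(x),float(y),0,0,0,round((b-a)/n,3)] for x,y in d])
E
python3 arc.py .06 .70 7;python3 arc.py .7 -.7 12; python3 arc.py -.7 .7 12
```

```text
[[1, 1.7, -11.8, 0, 0, 0, 0.091], [1, 2.7, -11.5, 0, 0, 0, 0.091], [1, 3.8, -11.3, 0, 0, 0, 0.091], [1, 4.8, -10.9, 0, 0, 0, 0.091], [1, 5.8, -10.3, 0, 0, 0, 0.091], [1, 6.7, -9.9, 0, 0, 0, 0.091], [1, 7.6, -9.1, 0, 0, 0, 0.091]]
[[1, -9.5, 11.8, 0, 0, 0, -0.117], [1, -8.1, 12.8, 0, 0, 0, -0.117], [1, -6.5, 13.7, 0, 0, 0, -0.117], [1, -4.9, 14.4, 0, 0, 0, -0.117], [1, -3.1, 14.8, 0, 0, 0, -0.117], [1, -1.5, 15.1, 0, 0, 0, -0.117], [1, 0.4, 15.1, 0, 0, 0, -0.117], [1, 2.1, 15.1, 0, 0, 0, -0.117], [1, 3.8, 14.6, 0, 0, 0, -0.117], [1, 5.5, 14.1, 0, 0, 0, -0.117], [1, 7.1, 13.4, 0, 0, 0, -0.117], [1, 8.7, 12.5, 0, 0, 0, -0.117]]
[[1, -8.6, -12.5, 0, 0, 0, 0.117], [1, -7.2, -13.3, 0, 0, 0, 0.117], [1, -5.5, -14.2, 0, 0, 0, 0.117], [1, -3.8, -14.6, 0, 0, 0, 0.117], [1, -2.1, -15.0, 0, 0, 0, 0.117], [1, -0.3, -15.2, 0, 0, 0, 0.117], [1, 1.4, -15.1, 0, 0, 0, 0.117], [1, 3.2, -14.8, 0, 0, 0, 0.117], [1, 4.8, -14.4, 0, 0, 0, 0.117], [1, 6.6, -13.6, 0, 0, 0, 0.117], [1, 8.0, -12.9, 0, 0, 0, 0.117], [1, 9.5, -11.8, 0, 0, 0, 0.117]]
```

Request:
{"op": "servo_tool", "data": {
  "plan": [
    [[1,1.7,-11.8,0,0,0,0.091],[1,2.7,-11.5,0,0,0,0.091],[1,3.8,-11.3,0,0,0,0.091],[1,4.8,-10.9,0,0,0,0.091],[1,5.8,-10.3,0,0,0,0.091],[1,6.7,-9.9,0,0,0,0.091],[1,7.6,-9.1,0,0,0,0.091],[1,0,0,0,0,0,0]]
  ],
  "force": 30
}}

```text
t: 10.95
tool_pos: [0.465, -0.2093, 0.1055]
orientation: [-2.923, -1.149, -0.002]
force: [2.5, 2.5, 1.5]
opening: 0.0305
```

```bash
python3 st.py
```

```text
t 10.95 pos [ 0.465  -0.2093  0.1055] r 0.1289 th 0.710 tooltheta 0.713 Fres(tan) 0.13 Frad -3.47 Fz 1.48 open 0.0305
```

Request:
{"op": "servo_tool", "data": {
  "plan": [
    [[1,-9.5,11.8,0,0,0,-0.117],[1,-8.1,12.8,0,0,0,-0.117],[1,-6.5,13.7,0,0,0,-0.117],[1,-4.9,14.4,0,0,0,-0.117],[1,-3.1,14.8,0,0,0,-0.117],[1,-1.5,15.1,0,0,0,-0.117],[1,0.4,15.1,0,0,0,-0.117],[1,2.1,15.1,0,0,0,-0.117],[1,3.8,14.6,0,0,0,-0.117],[1,5.5,14.1,0,0,0,-0.117],[1,7.1,13.4,0,0,0,-0.117],[1,8.7,12.5,0,0,0,-0.117]]
  ]
}}

```text
t: 12.15
tool_pos: [0.4573, -0.0409, 0.1055]
orientation: [2.971, -1.022, -0.003]
force: [-1.5, 0.3, 1.8]
opening: 0.0306
```

```bash
python3 st.py
```

```text
t 12.15 pos [ 0.4573 -0.0409  0.1055] r 0.1305 th -0.704 tooltheta -0.699 Fres(tan) -0.65 Frad 1.37 Fz 1.79 open 0.0306
```

Request:
{"op": "servo_tool", "data": {
  "plan": [
    [[1,-8.6,-12.5,0,0,0,0.117],[1,-7.2,-13.3,0,0,0,0.117],[1,-5.5,-14.2,0,0,0,0.117],[1,-3.8,-14.6,0,0,0,0.117],[1,-2.1,-15.0,0,0,0,0.117],[1,-0.3,-15.2,0,0,0,0.117],[1,1.4,-15.1,0,0,0,0.117],[1,3.2,-14.8,0,0,0,0.117],[1,4.8,-14.4,0,0,0,0.117],[1,6.6,-13.6,0,0,0,0.117],[1,8.0,-12.9,0,0,0,0.117],[1,9.5,-11.8,0,0,0,0.117]]
  ]
}}

```text
t: 13.35
tool_pos: [0.4648, -0.209, 0.1056]
orientation: [-2.922, -1.151, -0.003]
force: [7.6, 7.2, -0.4]
opening: 0.031
```

```bash
python3 st.py
python3 - <<'E'
from h import *
a=eyes.read_camera("scene")[:,:,::-1];b=eyes.read_camera("top")[:,:,::-1]
cv2.imwrite("pics/s5.png",np.hstack([cv2.resize(a[130:280,200:350],(400,400),interpolation=2),cv2.resize(b[190:310,225:345],(400,400),interpolation=2)]))
E
```

```text
t 13.35 pos [ 0.4648 -0.209   0.1056] r 0.1289 th 0.707 tooltheta 0.714 Fres(tan) 0.18 Frad -10.51 Fz -0.36 open 0.0310
```

View pics/s5.png

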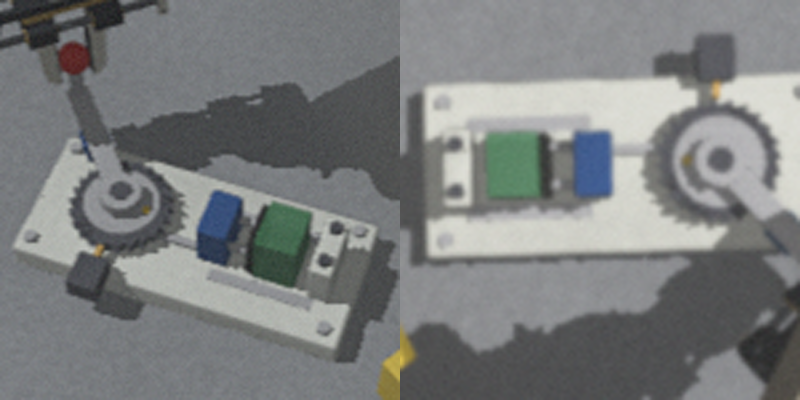

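The wheel mark has turned about 90° (6 notches). The pad touches the blank at (545,165), with a few mm still open to the stop at (472,165). Swinging back, with a small shift to take off the radial load.

Request:
{"op": "servo_tool", "data": {
  "plan": [
    [[1,-9.0,12.8,0,0,0,-0.117],[1,-8.1,13.3,0,0,0,-0.117],[1,-6.5,13.7,0,0,0,-0.117],[1,-4.9,14.4,0,0,0,-0.117],[1,-3.1,14.8,0,0,0,-0.117],[1,-1.5,15.1,0,0,0,-0.117],[1,0.4,15.1,0,0,0,-0.117],[1,2.1,15.1,0,0,0,-0.117],[1,3.8,14.6,0,0,0,-0.117],[1,5.5,14.1,0,0,0,-0.117],[1,7.1,13.4,0,0,0,-0.117],[1,8.7,12.5,0,0,0,-0.117]]
  ]
}}

```text
t: 14.65
tool_pos: [0.458, -0.0402, 0.1056]
orientation: [2.969, -1.023, -0.001]
force: [-0.9, -4.7, 0.5]
opening: 0.0304
```

```bash
python3 st.py; python3 arc.py -.7 -.1 6; python3 arc.py -.1 .7 16
```

```text
t 14.65 pos [ 0.458  -0.0402  0.1056] r 0.1304 th -0.712 tooltheta -0.700 Fres(tan) -4.20 Frad -2.22 Fz 0.46 open 0.0304
[[1, -7.5, -10.6, 0, 0, 0, 0.1], [1, -6.4, -11.3, 0, 0, 0, 0.1], [1, -5.2, -11.9, 0, 0, 0, 0.1], [1, -4.0, -12.4, 0, 0, 0, 0.1], [1, -2.8, -12.7, 0, 0, 0, 0.1], [1, -1.5, -12.9, 0, 0, 0, 0.1]]
[[1, -0.3, -6.5, 0, 0, 0, 0.05], [1, 0.1, -6.5, 0, 0, 0, 0.05], [1, 0.4, -6.5, 0, 0, 0, 0.05], [1, 0.7, -6.4, 0, 0, 0, 0.05], [1, 1.1, -6.5, 0, 0, 0, 0.05], [1, 1.3, -6.3, 0, 0, 0, 0.05], [1, 1.7, -6.3, 0, 0, 0, 0.05], [1, 2.0, -6.2, 0, 0, 0, 0.05], [1, 2.3, -6.1, 0, 0, 0, 0.05], [1, 2.6, -5.9, 0, 0, 0, 0.05], [1, 2.9, -5.8, 0, 0, 0, 0.05], [1, 3.2, -5.7, 0, 0, 0, 0.05], [1, 3.4, -5.5, 0, 0, 0, 0.05], [1, 3.8, -5.3, 0, 0, 0, 0.05], [1, 3.9, -5.2, 0, 0, 0, 0.05], [1, 4.3, -4.9, 0, 0, 0, 0.05]]
```

Request:
{"op": "servo_tool", "data": {
  "plan": [
    [[1,-7.5,-10.6,0,0,0,0.1],[1,-6.4,-11.3,0,0,0,0.1],[1,-5.2,-11.9,0,0,0,0.1],[1,-4.0,-12.4,0,0,0,0.1],[1,-2.8,-12.7,0,0,0,0.1],[1,-1.5,-12.9,0,0,0,0.1],[1,0,0,0,0,0,0]]
  ]
}}

```text
t: 15.35
tool_pos: [0.4303, -0.1135, 0.1056]
orientation: [3.14, -0.09, -0.002]
force: [-4.1, -0.5, 3.1]
opening: 0.0307
```

```bash
python3 st.py
```

```text
t 15.35 pos [ 0.4303 -0.1135  0.1056] r 0.1297 th -0.100 tooltheta -0.094 Fres(tan) -0.80 Frad 4.04 Fz 3.07 open 0.0307
```

Request:
{"op": "servo_tool", "data": {
  "plan": [
    [[1,-0.3,-6.5,0,0,0,0.05],[1,0.1,-6.5,0,0,0,0.05],[1,0.4,-6.5,0,0,0,0.05],[1,0.7,-6.4,0,0,0,0.05],[1,1.1,-6.5,0,0,0,0.05]]
  ]
}}

```text
t: 15.85
tool_pos: [0.4323, -0.1445, 0.1056]
orientation: [-3.127, -0.299, 0.003]
force: [-4.9, -0.5, 3.6]
opening: 0.0304
```

```bash
python3 st.py
```

```text
t 15.85 pos [ 0.4323 -0.1445  0.1056] r 0.1294 th 0.140 tooltheta 0.155 Fres(tan) 0.35 Frad 4.92 Fz 3.59 open 0.0304
```

Request:
{"op": "servo_tool", "data": {
  "plan": [
    [[1,1.3,-6.3,0,0,0,0.05],[1,1.7,-6.3,0,0,0,0.05],[1,2.0,-6.2,0,0,0,0.05],[1,2.3,-6.1,0,0,0,0.05],[1,2.6,-5.9,0,0,0,0.05]]
  ]
}}

```text
t: 16.35
tool_pos: [0.4424, -0.1755, 0.1056]
orientation: [-3.066, -0.687, 0.002]
force: [-4.2, -1.6, 3.4]
opening: 0.0305
```

```bash
python3 st.py
```

```text
t 16.35 pos [ 0.4424 -0.1755  0.1056] r 0.1290 th 0.393 tooltheta 0.405 Fres(tan) 0.26 Frad 4.54 Fz 3.36 open 0.0305
```

Request:
{"op": "servo_tool", "data": {
  "plan": [
    [[1,2.9,-5.8,0,0,0,0.05],[1,3.2,-5.7,0,0,0,0.05],[1,3.4,-5.5,0,0,0,0.05]]
  ]
}}

```text
t: 16.65
tool_pos: [0.4521, -0.1926, 0.1056]
orientation: [3.005, 0.915, -0.002]
force: [-3.7, -2.9, 2.8]
opening: 0.0304
```

```bash
python3 st.py
```

```text
t 16.65 pos [ 0.4521 -0.1926  0.1056] r 0.1288 th 0.546 tooltheta 0.555 Fres(tan) -0.37 Frad 4.69 Fz 2.77 open 0.0304
```

Request:
{"op": "servo_tool", "data": {
  "plan": [
    [[1,3.8,-5.3,0,0,0,0.05],[1,3.9,-5.2,0,0,0,0.05],[1,4.3,-4.9,0,0,0,0.05]]
  ]
}}

```text
t: 16.95
tool_pos: [0.4641, -0.2079, 0.1056]
orientation: [-2.928, -1.137, 0.002]
force: [-3.3, -2.6, 0.9]
opening: 0.0307
```

```bash
python3 st.py
```

```text
t 16.95 pos [ 0.4641 -0.2079  0.1056] r 0.1287 th 0.698 tooltheta 0.705 Fres(tan) 0.29 Frad 4.22 Fz 0.87 open 0.0307
```

```bash
cat > jaw.py <<'E'
from h import *
def rep(t,tag):
    h=cv2.cvtColor(t,cv2.COLOR_RGB2HSV)[190:280,225:360]
    for nm,lo,hi,z in(("jaw",(100,120,60),(125,255,255),.081),("blank",(60,80,60),(90,255,255),.09)):
        v,u=np.nonzero(cv2.inRange(h,lo,hi)); ok=np.abs(v-np.median(v))<14
        p=ray("top",(u[ok].mean()+225,v[ok].mean()+190),z);d=p[:2]-[.5558,-.0218];a=.036
        print(tag,nm,len(u),"clamp x %.4f y %.4f"%(d[0]*np.cos(a)+d[1]*np.sin(a),-d[0]*np.sin(a)+d[1]*np.cos(a)))
if __name__=="__main__":
    rep(cv2.imread("pics/top0.png")[:,:,::-1],"start");rep(eyes.read_camera("top"),"now")
E
python3 jaw.py
```

```text
start jaw 166 clamp x 0.0005 y -0.0187
start blank 0 clamp x nan y nan
now jaw 168 clamp x -0.0000 y 0.0125
now blank 206 clamp x 0.0004 y 0.0735
  return _methods._mean(a, axis=axis, dtype=dtype,
  ret = ret.dtype.type(ret / rcount)
jaw.py:6: RuntimeWarning: Mean of empty slice.
  p=ray("top",(u[ok].mean()+225,v[ok].mean()+190),z);d=p[:2]-[.5558,-.0218];a=.036
```

Request:
{"op": "servo_tool", "data": {
  "plan": [
    [[1,-9.5,11.8,0,0,0,-0.117],[1,-8.1,12.8,0,0,0,-0.117],[1,-6.5,13.7,0,0,0,-0.117],[1,-4.9,14.4,0,0,0,-0.117],[1,-3.1,14.8,0,0,0,-0.117],[1,-1.5,15.1,0,0,0,-0.117],[1,0.4,15.1,0,0,0,-0.117],[1,2.1,15.1,0,0,0,-0.117],[1,3.8,14.6,0,0,0,-0.117],[1,5.5,14.1,0,0,0,-0.117],[1,7.1,13.4,0,0,0,-0.117],[1,8.7,12.5,0,0,0,-0.117]]
  ]
}}

```text
t: 18.2
tool_pos: [0.4584, -0.0397, 0.1056]
orientation: [2.966, -1.033, 0.0]
force: [1.5, -6.1, -2.4]
opening: 0.0306
```

```bash
python3 st.py; python3 jaw.py|tail -2
```

```text
t 18.20 pos [ 0.4584 -0.0397  0.1056] r 0.1304 th -0.717 tooltheta -0.706 Fres(tan) -3.85 Frad -5.00 Fz -2.37 open 0.0306
now jaw 164 clamp x -0.0004 y 0.0102
now blank 215 clamp x 0.0008 y 0.0731
  return _methods._mean(a, axis=axis, dtype=dtype,
  ret = ret.dtype.type(ret / rcount)
jaw.py:6: RuntimeWarning: Mean of empty slice.
  p=ray("top",(u[ok].mean()+225,v[ok].mean()+190),z);d=p[:2]-[.5558,-.0218];a=.036
```

Request:
{"op": "servo_tool", "data": {
  "plan": [
    [[1,-7.5,-10.6,0,0,0,0.1],[1,-6.4,-11.3,0,0,0,0.1],[1,-5.2,-11.9,0,0,0,0.1],[1,-4.0,-12.4,0,0,0,0.1],[1,-2.8,-12.7,0,0,0,0.1],[1,-1.5,-12.9,0,0,0,0.1]]
  ],
  "force": 45
}}

```text
t: 18.85
tool_pos: [0.4303, -0.112, 0.1056]
orientation: [-3.139, 0.092, 0.001]
force: [0.9, 2.3, 1.5]
opening: 0.0303
```

```bash
python3 st.py
```

```text
t 18.85 pos [ 0.4303 -0.112   0.1056] r 0.1297 th -0.112 tooltheta -0.094 Fres(tan) 2.37 Frad -0.71 Fz 1.49 open 0.0303
```

Request:
{"op": "servo_tool", "data": {
  "plan": [
    [[1,-0.3,-6.5,0,0,0,0.05],[1,0.1,-6.5,0,0,0,0.05],[1,0.4,-6.5,0,0,0,0.05],[1,0.7,-6.4,0,0,0,0.05],[1,1.1,-6.5,0,0,0,0.05]]
  ]
}}

```text
t: 19.35
tool_pos: [0.4322, -0.1438, 0.1056]
orientation: [-3.125, -0.297, 0.002]
force: [-4.1, 4.6, 5.2]
opening: 0.0303
```

```bash
python3 st.py; python3 jaw.py 2>/dev/null|tail -2
```

```text
t 19.35 pos [ 0.4322 -0.1438  0.1056] r 0.1294 th 0.135 tooltheta 0.154 Fres(tan) 5.21 Frad 3.27 Fz 5.21 open 0.0303
now jaw 161 clamp x -0.0003 y 0.0182
now blank 212 clamp x 0.0010 y 0.0731
```

Request:
{"op": "servo_tool", "data": {
  "plan": [
    [[1,1.3,-6.3,0,0,0,0.05],[1,1.7,-6.3,0,0,0,0.05],[1,2.0,-6.2,0,0,0,0.05],[1,2.3,-6.1,0,0,0,0.05],[1,2.6,-5.9,0,0,0,0.05]]
  ]
}}

```text
t: 19.9
tool_pos: [0.4418, -0.1744, 0.1055]
orientation: [-3.064, -0.683, 0.003]
force: [-6.6, 4.5, 8.0]
opening: 0.0302
```

```bash
python3 st.py
```

```text
t 19.90 pos [ 0.4418 -0.1744  0.1055] r 0.1291 th 0.384 tooltheta 0.403 Fres(tan) 6.81 Frad 4.18 Fz 8.00 open 0.0302
```

Request:
{"op": "servo_tool", "data": {
  "plan": [
    [[1,2.9,-5.8,0,0,0,0.05],[1,3.2,-5.7,0,0,0,0.05],[1,3.4,-5.5,0,0,0,0.05]]
  ]
}}

```text
t: 20.2
tool_pos: [0.4512, -0.1914, 0.1056]
orientation: [-3.004, -0.911, 0.003]
force: [-8.3, 5.5, 8.3]
opening: 0.0306
```

```bash
python3 st.py
```

```text
t 20.20 pos [ 0.4512 -0.1914  0.1056] r 0.1289 th 0.534 tooltheta 0.553 Fres(tan) 9.10 Frad 3.97 Fz 8.26 open 0.0306
```

Request:
{"op": "servo_tool", "data": {
  "plan": [
    [[1,3.8,-5.3,0,0,0,0.05],[1,3.9,-5.2,0,0,0,0.05]]
  ]
}}

```text
t: 20.4
tool_pos: [0.4588, -0.2017, 0.1055]
orientation: [-2.954, -1.06, 0.003]
force: [-9.2, 6.1, 9.2]
opening: 0.0303
```

```bash
python3 st.py; python3 jaw.py 2>/dev/null|tail -2
```

```text
t 20.40 pos [ 0.4588 -0.2017  0.1055] r 0.1288 th 0.634 tooltheta 0.653 Fres(tan) 10.49 Frad 3.37 Fz 9.19 open 0.0303
now jaw 162 clamp x 0.0008 y 0.0246
now blank 183 clamp x 0.0011 y 0.0742
```

Request:
{"op": "servo_tool", "data": {
  "plan": [
    [[1,3,-3.6,0,0,0,0.035],[1,0,0,0,0,0,0]]
  ]
}}

```text
t: 20.65
tool_pos: [0.4618, -0.2054, 0.1055]
orientation: [-2.936, -1.11, 0.003]
force: [-8.3, 5.2, 8.9]
opening: 0.03
```

```bash
python3 st.py; python3 jaw.py 2>/dev/null|tail -2; python3 arc.py .685 .4 4; python3 arc.py .4 -.7 10
```

```text
t 20.65 pos [ 0.4618 -0.2054  0.1055] r 0.1287 th 0.671 tooltheta 0.687 Fres(tan) 9.37 Frad 2.89 Fz 8.94 open 0.0300
now jaw 168 clamp x 0.0001 y 0.0252
now blank 190 clamp x 0.0007 y 0.0737
[[1, -5.9, 7.2, 0, 0, 0, -0.071], [1, -5.3, 7.5, 0, 0, 0, -0.071], [1, -4.8, 8.0, 0, 0, 0, -0.071], [1, -4.2, 8.2, 0, 0, 0, -0.071]]
[[1, -5.3, 13.3, 0, 0, 0, -0.11], [1, -3.8, 13.7, 0, 0, 0, -0.11], [1, -2.3, 14.1, 0, 0, 0, -0.11], [1, -0.8, 14.3, 0, 0, 0, -0.11], [1, 0.9, 14.3, 0, 0, 0, -0.11], [1, 2.4, 14.1, 0, 0, 0, -0.11], [1, 3.9, 13.7, 0, 0, 0, -0.11], [1, 5.4, 13.2, 0, 0, 0, -0.11], [1, 6.9, 12.6, 0, 0, 0, -0.11], [1, 8.2, 11.7, 0, 0, 0, -0.11]]
```

Request:
{"op": "servo_tool", "data": {
  "plan": [
    [[1,-5.9,7.2,0,0,0,-0.071],[1,-5.3,7.5,0,0,0,-0.071],[1,-4.8,8.0,0,0,0,-0.071],[1,-4.2,8.2,0,0,0,-0.071],[1,-5.3,13.3,0,0,0,-0.11],[1,-3.8,13.7,0,0,0,-0.11],[1,-2.3,14.1,0,0,0,-0.11],[1,-0.8,14.3,0,0,0,-0.11],[1,0,0,0,0,0,0]]
  ]
}}

```text
t: 21.6
tool_pos: [0.4301, -0.1192, 0.1056]
orientation: [3.142, -0.004, -0.001]
force: [-4.0, -2.8, 1.9]
opening: 0.0301
```

```bash
python3 st.py; python3 jaw.py 2>/dev/null|tail -2;python3 jaw.py 2>/dev/null|tail -2; python3 arc.py -.04 .2 4;python3 arc.py .2 .7 10
```

```text
t 21.60 pos [ 0.4301 -0.1192  0.1056] r 0.1296 th -0.056 tooltheta -0.039 Fres(tan) -2.86 Frad 3.94 Fz 1.89 open 0.0301
now jaw 168 clamp x 0.0001 y 0.0228
now blank 186 clamp x 0.0015 y 0.0737
now jaw 169 clamp x -0.0001 y 0.0229
now blank 195 clamp x 0.0007 y 0.0741
[[1, 0.2, -7.8, 0, 0, 0, 0.06], [1, 0.7, -7.8, 0, 0, 0, 0.06], [1, 1.1, -7.7, 0, 0, 0, 0.06], [1, 1.6, -7.6, 0, 0, 0, 0.06]]
[[1, 1.7, -6.3, 0, 0, 0, 0.05], [1, 2.0, -6.2, 0, 0, 0, 0.05], [1, 2.3, -6.0, 0, 0, 0, 0.05], [1, 2.6, -6.0, 0, 0, 0, 0.05], [1, 2.8, -5.8, 0, 0, 0, 0.05], [1, 3.2, -5.7, 0, 0, 0, 0.05], [1, 3.5, -5.5, 0, 0, 0, 0.05], [1, 3.7, -5.3, 0, 0, 0, 0.05], [1, 4.0, -5.2, 0, 0, 0, 0.05], [1, 4.2, -4.9, 0, 0, 0, 0.05]]
```

Request:
{"op": "servo_tool", "data": {
  "plan": [
    [[1,0.2,-7.8,0,0,0,0.06],[1,0.7,-7.8,0,0,0,0.06],[1,1.1,-7.7,0,0,0,0.06],[1,1.6,-7.6,0,0,0,0.06]]
  ]
}}

```text
t: 22.1
tool_pos: [0.4335, -0.1501, 0.1055]
orientation: [-3.114, -0.383, 0.002]
force: [-5.9, 10.0, 8.4]
opening: 0.0305
```

```bash
python3 st.py
```

```text
t 22.10 pos [ 0.4335 -0.1501  0.1055] r 0.1293 th 0.184 tooltheta 0.209 Fres(tan) 11.03 Frad 3.60 Fz 8.44 open 0.0305
```

Request:
{"op": "servo_tool", "data": {
  "plan": [
    [[1,1.7,-6.3,0,0,0,0.05],[1,2.0,-6.2,0,0,0,0.05]]
  ]
}}

```text
t: 22.3
tool_pos: [0.4371, -0.1626, 0.1055]
orientation: [-3.091, -0.537, 0.003]
force: [-6.7, 9.2, 9.9]
opening: 0.0303
```

```bash
python3 st.py; python3 jaw.py 2>/dev/null|tail -2
```

```text
t 22.30 pos [ 0.4371 -0.1626  0.1055] r 0.1292 th 0.285 tooltheta 0.308 Fres(tan) 10.86 Frad 3.40 Fz 9.90 open 0.0303
now jaw 163 clamp x 0.0001 y 0.0266
now blank 177 clamp x 0.0013 y 0.0745
```

Request:
{"op": "servo_tool", "data": {
  "plan": [
    [[1,2.3,-6.0,0,0,0,0.05]]
  ]
}}

```text
t: 22.45
tool_pos: [0.4392, -0.1683, 0.1055]
orientation: [-3.077, -0.612, 0.003]
force: [-8.2, 9.6, 10.7]
opening: 0.0303
```

```bash
python3 st.py; python3 jaw.py 2>/dev/null|tail -2
```

```text
t 22.45 pos [ 0.4392 -0.1683  0.1055] r 0.1291 th 0.332 tooltheta 0.357 Fres(tan) 11.90 Frad 4.16 Fz 10.65 open 0.0303
now jaw 168 clamp x 0.0006 y 0.0276
now blank 186 clamp x 0.0003 y 0.0744
```

Request:
{"op": "servo_tool", "data": {
  "plan": [
    [[1,2.6,-6.0,0,0,0,0.05]]
  ]
}}

```text
t: 22.6
tool_pos: [0.4417, -0.1742, 0.1055]
orientation: [-3.061, -0.689, 0.003]
force: [-9.5, 10.5, 10.3]
opening: 0.0303
```

```bash
python3 st.py; python3 jaw.py 2>/dev/null|tail -2
```

```text
t 22.60 pos [ 0.4417 -0.1742  0.1055] r 0.1291 th 0.382 tooltheta 0.407 Fres(tan) 13.49 Frad 4.42 Fz 10.29 open 0.0303
now jaw 171 clamp x 0.0003 y 0.0278
now blank 193 clamp x 0.0005 y 0.0734
```

About 13 N, and the jaw is 5 mm past its held place, so more than one notch is passed. Easing off.

Request:
{"op": "servo_tool", "data": {
  "plan": [
    [[1,-2.3,6,0,0,0,-0.05],[1,-2,6.2,0,0,0,-0.05],[1,-1.7,6.3,0,0,0,-0.05],[1,-1.6,7.6,0,0,0,-0.06],[1,-1.1,7.7,0,0,0,-0.06],[1,-0.7,7.8,0,0,0,-0.06],[1,0,0,0,0,0,0]]
  ]
}}

```text
t: 23.35
tool_pos: [0.431, -0.1344, 0.1055]
orientation: [3.137, 0.173, -0.009]
force: [-16.2, -2.9, 11.2]
opening: 0.0304
```

```bash
python3 st.py; for i in 1 2 3; do python3 jaw.py 2>/dev/null|tail -2; done
```

```text
t 23.35 pos [ 0.431  -0.1344  0.1055] r 0.1294 th 0.062 tooltheta 0.074 Fres(tan) -1.29 Frad 16.35 Fz 11.16 open 0.0304
now jaw 168 clamp x -0.0002 y 0.0259
now blank 193 clamp x 0.0007 y 0.0735
now jaw 165 clamp x -0.0000 y 0.0258
now blank 186 clamp x 0.0010 y 0.0743
now jaw 164 clamp x -0.0002 y 0.0260
now blank 193 clamp x 0.0012 y 0.0741
```

Request:
{"op": "servo_tool", "data": {
  "plan": [
    [[0.3,0,0,0,0,0,0],[0,0,0,0,0,0,0],[-0.5,0,0,0,0,0,0],[-0.8,0,0,0,0,0,0],[-0.8,0,0,0,0,0,0],[-0.8,0,0,20,0,0,0],[-0.8,0,0,40,0,0,0],[-0.8,0,0,40,0,0,0],[-0.8,0,0,20,0,0,0],[-0.8,-10,-20,0,0,0,0],[-0.8,0,0,0,0,0,0],[-0.8,0,0,0,0,0,0]]
  ]
}}

```text
t: 24.7
tool_pos: [0.4234, -0.1539, 0.2254]
orientation: [-3.137, -0.17, 0.0]
force: [-0.7, 1.1, -0.1]
opening: 0.0838
```

```bash
python3 st.py; for i in 1 2; do python3 jaw.py 2>/dev/null|tail -2; done
python3 - <<'E'
from h import *
a=eyes.read_camera("scene")[:,:,::-1];b=eyes.read_camera("top")[:,:,::-1]
cv2.imwrite("pics/s6.png",np.hstack([cv2.resize(a[130:280,200:350],(400,400),interpolation=2),cv2.resize(b[190:310,225:345],(400,400),interpolation=2)]))
E
```

```text
t 24.70 pos [ 0.4234 -0.1539  0.2254] r 0.1400 th 0.195 tooltheta 0.072 Fres(tan) 1.22 Frad 0.41 Fz -0.06 open 0.0838
now jaw 165 clamp x -0.0003 y 0.0257
now blank 175 clamp x 0.0004 y 0.0742
now jaw 167 clamp x 0.0003 y 0.0257
now blank 186 clamp x 0.0009 y 0.0740
```

View pics/s6.png

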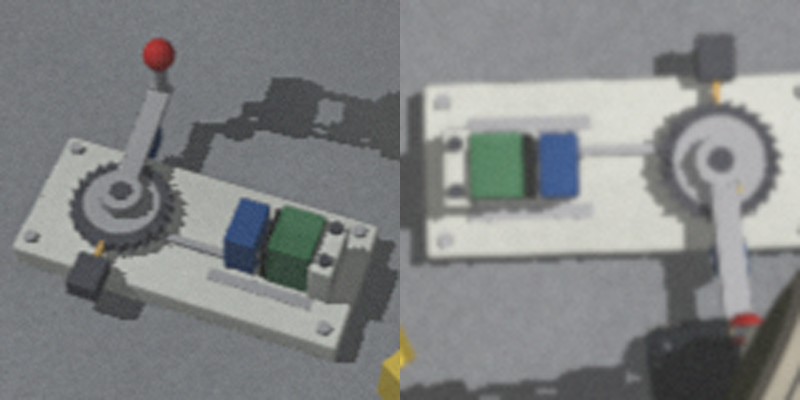

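The blank stands upright, pinched between pad and stop. The wheel mark is at about 215° (14 notches), the lever is free and the tool is clear. Handing in.

```bash
python3 -c "
from plant import job; print(job.close_job())"
```

```text
the job is handed in; nothing more can be done
None
```

I stood the green blank in the clamp, ratcheted the jaw up about 14 notches and let go of the lever. I then handed the job in at about 25 s of robot time. No verdict was reported.

- **Ball pull:** the last working stroke resisted with about 13.5 N at the ball. I then eased off.
- **Holding force:** I put this at roughly 110–120 N, from the ball pull and how far the jaw fell back. The pad compression seen in the pictures suggested more, 128–142 N. The two disagree, but both lie within 80–160 N. The contact force itself was never measured.
- **Notch count:** the jaw kept 3.0 mm from the last notch, where one notch is 3.3 mm. It had moved 44.5 mm in all by the camera, against 45.8 mm for 14 notches, which fits the calibration error.
- **Last picture:** the blank stands upright about 1 mm off the jaw's centre line, pinched between pad and stop. The jaw is steady and the tool is clear.
- **Radial pull on the lever:** while I held the ball, the sideways pull along the lever reached about 16 N, because my estimate of the axle position was slightly off. It went when I let go.
- **Other things on the table:** I kept clear of them, but did not measure their positions again at the end.

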